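# Start the coarse clamp bolt in a microscope stand's foot

### The arm

A 6-joint arm with a two-finger parallel gripper is mounted at the origin on the work surface. World frame = base frame: x ahead of the robot, y to its left, z up, the work surface at z = 0. Lengths are in m, angles in rad, forces in N, time in s.
With the tool pointing down it reaches from about 0.25 to 0.725 m from the base axis. Payload 4 kg.
Tool frame: the origin (TCP) lies at the very end of the fingers, on their centre line; the grasp point (between the pads) lies 19 mm behind it; z points along the fingers, y is the line along which they close (so a half turn about z gives the same grasp; the last joint's range is limited). The gripper opens to 85 mm and grips with 20 to 120 N. Pads are 22 mm wide; open, the fingers measure 114 mm over their backs; the gripper's body (76 mm by 85 mm) begins 54 mm behind the grasp point. The pads swing forward as they close: fully open they stand 13 mm farther back than shut.
Start: joints at [1.294, 0.241, 0.005, 1.335, 0, 1.571], TCP at [0.137, 0.481, 0.2] pointing down, gripper open.
Joint ranges: [-2.72, 2.72], [-1.05, 1.87], [-1.09, 1.28], [-1.99, 2.15], [-1.42, 1.44], [-3.14, 3.14]. Speed limits (rad/s): [2.79, 2.79, 3.14, 3.14, 3.14, 3.14].

### API

Orientations are given as [roll, pitch, yaw] about the fixed x, y, z axes, in that order (R = Rz(yaw) Ry(pitch) Rx(roll)).
In Python, from plant import ctrl, eyes gives the robot as it stands.
- The arm moves only by the tool apply_moves, never from a script. Its argument "plan" is a list of rows, each an object with "travel": the shift along the tool's x, y, z in cm, a list of three; "delta_rot": the turn, a rotation vector about the tool's x, y, z in degrees, a list of three; "grip": the closure, from 0 (fully open) to 1 (shut). A call has 1 to 10 rows; each row shifts and turns the commanded pose from where the row before left it, along the tool's axes as they then stand; what a row does not reach is not made up. A row lasts 1/10 s, in which the tool goes at most 50 mm and 8.59 degrees, less where a joint would pass 70% of its speed; a pose out of reach is approached as far as the arm can. A call is refused whole if a number of a shift passes 5 or a number of a turn 8.59, either way. A call with a gripper value outside its range is refused whole. The fingers move at their own pace and stop on an object; "force" is the grip in N (left out, the last holds). Time passes only in rows, so rows that do not move let the fingers close. It gives the time, the measured TCP pose, the force, the opening and the grip force at its end, in the units of the state.
- ctrl.read_state(): the state, without advancing time (a new reading comes with each control period).
- eyes.capture(name): name is "side" or "top"; returns (picture, depth): 420x560x3 uint8, red, green, blue; 420x560 float32, m along the optical axis (not along the pixel's ray), 0 where there is no reading.
- eyes.camera_info(name): a dict with "K" (3x3 intrinsics, pixels), "eye" and "attitude" of the camera in the world. Camera axes: x right, y down, z forward; pixel columns grow to the right and rows downward; lengths in m; the calibration is good to about 2 mm. A picture is of the moment at which its call begins. camera_info takes no time and is no camera call.
- ctrl.sign_off(): hands the job in; it is judged then, once.
The state is a dict: "t": time; "joint_positions": joint angles; "qd": joint speeds; "joint_torque": joint torques, N m; "position": TCP position; "eef_rot": TCP orientation; "ft_force": force on the tool from outside, world axes, zero at the start; "moment": the same for the moment, N m; "finger_gap": opening from 0.0 (shut) to 1.0 (fully open); "gripper_force": force on a finger pad.
Only numpy, scipy, OpenCV 4.12 (cv2) and the standard library are available. Lean on these libraries where they do the work, as an engineer would, in place of code of your own. Each camera call takes 0.05 s, during which the arm holds its last target. There are 200 camera calls.

### The job

The square-headed clamp bolt is standing unstarted on the mouth of the threaded boss of the microscope foot. Without lifting it out, turn it backward (counter-clockwise seen from above) until you feel it drop into the thread, then turn it forward (clockwise) one full turn so that it is started, and finish while still gripping its head firmly, the bolt upright and still. Leave the jar, the dish and the slide box where they are.

Things in the scene. Friction and masses are not known exactly. Their poses are not given: they have to be found in the camera images.
- bolt: Loose steel bolt, about 0.3 kg, 90 mm long, upright in the boss. Origin on its axis, level with the undersides of its two thread lugs; z towards the head. Round shank 27 mm diameter, z -30 to +38 mm; lugs (radial pins 4 mm thick, reaching 18 mm from the axis) along +x and -x at z 0 to 4 mm; square head 32 x 32 mm, sides along x and y, z +38 to +60 mm.
- bolt_head (a point): Centre of the square head (bolt z +49 mm): where to grip; axes as the bolt. Only gravity and a little friction hold the bolt: inside loosely closed fingers (opening about 34 mm) it turns along and still sinks by its own weight; a firm grip carries it, so the tool must then follow the thread down.
- foot: Microscope stand foot, fixed to the bench: white plate 170 x 140 x 10 mm with black inlay and, at its centre, an upright aluminium boss 52 mm in diameter, top 78 mm above the bench. Origin on the bench under the boss axis, z up. Right-hand two-start thread, lead 16 mm (one forward turn sinks the bolt 16 mm), about two turns long; 0.5 mm play, so the bolt may lean 1 to 2 degrees.
- boss_mouth (a point): Centre of the boss's flat mouth, on its axis, 78 mm above the bench; axes as the foot. At the start the two lugs rest on the mouth, the bolt's origin at this point. Two stop blocks (6 mm tall) on the mouth keep the lugs from going far forward; 25 to 100 degrees backward (it varies) each lug reaches an open slot and the bolt drops 5 to 8 mm.
- slot (a point): Middle of one of the two slots, on the mouth's circle 17 mm from the axis; the other is across from it. A slot is 60 degrees wide; a lug dropped into it can go about 40 degrees further backward before it meets the far side. Forward from the slot the lugs pass under the mouth along the thread.
- jar: Bystander: amber glass jar with white cap, 48 mm diameter, 65 mm tall, origin at the centre of its underside.
- dish: Bystander: flat closed glass dish, 90 mm diameter, 16 mm tall, origin at the centre of its underside.
- slide_box: Bystander: white plastic box 100 x 80 x 34 mm, origin at the centre of its underside.
Things that resemble listed ones, but are neither listed nor needed, are in the scene too. There is more than one size of the bolt; the job needs the largest.

How it is judged:
On the way, in this order (a step that is already met when the one before it is completed fails the run):
1. turned backward, the bolt has dropped 4.5 to 10 mm into the thread entry (z of bolt in the frame of foot between 0.068 and 0.0735 m), for 0.1 s.
2. turned forward, the bolt has sunk about one turn further (18.5 to 27.5 mm below its start) (z of bolt in the frame of foot between 0.0505 and 0.0595 m), for 0.1 s.
At the end, for the whole second after the job is handed in: The bolt is in the thread, 18.5 to 27.5 mm below its starting height (drop plus one turn, about a quarter turn either way), on the boss's axis within 3 mm, upright within 0.08 rad, still, and gripped by the fingers with more than 2 N (all of step 2 and horizontal distance between bolt and foot below 0.003 m and angle between bolt's own z axis and vertical below 0.08 rad and contact force between the fingers and bolt above 2 N and linear speed of bolt below 0.02 m/s and angular speed of bolt below 0.2 rad/s); the arm keeps its last pose, push and grip.
It fails at once if the bolt is lifted more than 8 mm off the boss's mouth (z of bolt in the frame of foot above 0.086 m).
It fails at once if a bystander is moved more than 20 mm (distance of any of jar, dish, slide_box from where it was at the start of the episode above 0.02 m).
It also fails if it takes over 72 s, if anything falls off the work surface, if the arm or the gripper's body presses on something with over 40 N, if the wrist force passes 120 N, or if a joint passes its speed limit or range.

## Working session

There is one attempt and no reset: what is moved stays moved. The work goes in short steps, Python scripts to look and compute and a tool call to move; the robot and the scene stay as the last step left them, time stands still between calls to the robot, and variables do not carry over. Pictures are saved under pics/ and viewed, at most 10 in all, crops included, and the job is handed in when it is done.

Besides the shell and the picture viewer there is one more tool, called as a command line: name --argument value ..., lists and objects as JSON in quotes. apply_moves: Moves the arm, as the interface text tells. Its arguments: {"type":"object","properties":{"plan":{"type":"array","items":{"type":"object","properties":{"travel":{"type":"array","items":{"type":"number"}},"delta_rot":{"type":"array","items":{"type":"number"}},"grip":{"type":"number"}}}},"force":{"type":"number"}},"required":["plan"]}

```bash
mkdir -p pics; ls; python3 - <<'E'
from plant import ctrl, eyes
import cv2,numpy as np
np.set_printoptions(precision=4,suppress=True)
print(ctrl.read_state())
for n in ("top","side"):
    p,d=eyes.capture(n); cv2.imwrite(f"pics/{n}0.png",p[:,:,::-1]); np.savez(f"pics/{n}0.npz",p=p,d=d)
    print(n,eyes.camera_info(n),(d==0).mean())
E
```

```text
pics
{'t': 0.0, 'joint_positions': array([1.294 , 0.2414, 0.0037, 1.3352, 0.    , 1.5708]), 'qd': array([-0.0006,  0.0005, -0.001 , -0.0001,  0.0007,  0.0003]), 'joint_torque': array([  0.0009, -37.231 ,  25.2413,   0.0169,   0.    ,   0.    ]), 'position': array([0.1365, 0.4803, 0.199 ]), 'eef_rot': array([-3.1395, -0.    ,  2.8648]), 'ft_force': array([0.269 , 0.3032, 0.4826]), 'moment': array([ 0.0131, -0.0396, -0.0122]), 'gripper_force': 0.0, 'finger_gap': 0.9985104776897421}
top {'K': array([[435.3845,   0.    , 276.0356],
       [  0.    , 435.3845, 209.6709],
       [  0.    ,   0.    ,   1.    ]]), 'eye': array([0.5134, 0.062 , 1.0762]), 'attitude': array([-3.0406,  0.0089, -1.5852])} 0.004141156462585034
side {'K': array([[497.319 ,   0.    , 294.0039],
       [  0.    , 497.319 , 207.0365],
       [  0.    ,   0.    ,   1.    ]]), 'eye': array([ 0.1851, -0.4554,  0.7496]), 'attitude': array([-2.323 , -0.016 , -0.6907])} 0.00407312925170068
```

View pics/top0.png

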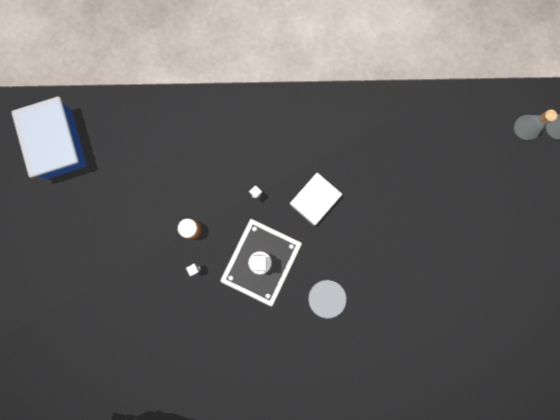

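View pics/side0.png

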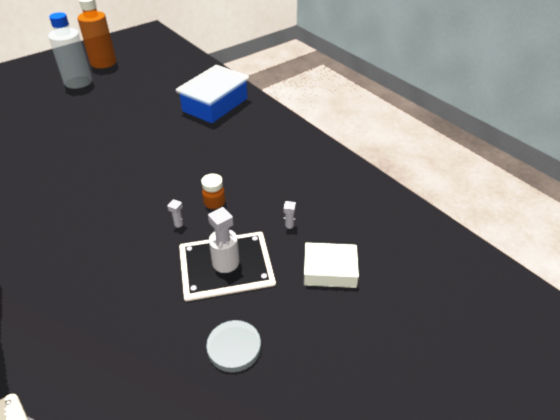

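Top view: the foot is at about (261,262) with the bolt head on it. The jar is at (189,229), the dish at (327,299) and the slide box at (316,199). Two smaller decoy bolts stand at (256,192) and (193,270). The side view agrees, with the head at (221,219).

```bash
cat > h.py <<'E'
import numpy as np, cv2
from scipy.spatial.transform import Rotation as R
from plant import ctrl, eyes
np.set_printoptions(precision=4,suppress=True)
def cloud(n,d):
    c=eyes.camera_info(n); v,u=np.mgrid[:d.shape[0],:d.shape[1]]
    K=c["K"]; p=np.dstack([(u-K[0,2])/K[0,0]*d,(v-K[1,2])/K[1,1]*d,d])
    return p@R.from_euler("xyz",c["attitude"]).as_matrix().T+c["eye"]
def ray(n,uv,z):
    c=eyes.camera_info(n); r=R.from_euler("xyz",c["attitude"]).as_matrix()@np.linalg.inv(c["K"])@[*uv,1]
    return c["eye"]+r*(z-c["eye"][2])/r[2]
E
python3 - <<'E'
from h import *
for n,c in (("top",(260,262)),("side",(221,219))):
    f=np.load(f"pics/{n}0.npz"); P=cloud(n,f["d"]); u,v=c
    v0,v1,u0,u1=v-60,v+70,u-60,u+70
    m=np.zeros(P.shape[:2],bool); m[v0:v1,u0:u1]=1
    top=m&(P[...,2]>.128)&(P[...,2]<.15)
    print(n,"bench z",np.median(P[...,2][m]),"head n",top.sum(),"z",np.percentile(P[top][:,2],[5,50,95]),"mean",P[top].mean(0))
    tp=m&(abs(P[...,2]-np.percentile(P[top][:,2],80))<.004)
    cs,_=cv2.findContours(tp.astype(np.uint8),cv2.RETR_EXTERNAL,cv2.CHAIN_APPROX_NONE)
    k=max(cs,key=cv2.contourArea)[:,0]
    xy=np.array([ray(n,q,.138)[:2] for q in k],np.float32)
    print(" rect at z .138",cv2.minAreaRect(xy*1000))
    b=m&(f["p"].min(2)>150)&(P[...,2]<.03)&(P[...,2]>.0)
    cs,_=cv2.findContours(b.astype(np.uint8),cv2.RETR_EXTERNAL,cv2.CHAIN_APPROX_NONE)
    k=max(cs,key=cv2.contourArea)[:,0]
    print(" foot",cv2.minAreaRect(np.array([ray(n,q,.01)[:2] for q in k],np.float32)*1000))
    cv2.imwrite(f"pics/{n}c.png",cv2.resize(f["p"][v-30:v+30,u-35:u+35,::-1],None,fx=8,fy=8,interpolation=cv2.INTER_CUBIC))
E
python3 -c "
import cv2,numpy as np
a=cv2.imread('pics/topc.png');b=cv2.imread('pics/sidec.png');cv2.imwrite('pics/c.png',cv2.resize(np.hstack([a,b]),(800,343)))"
```

```text
top bench z 0.00013645490803981808 head n 224 z [0.134  0.1366 0.1391] mean [0.4944 0.1072 0.1366]
 rect at z .138 ((494.4150390625, 107.05182647705078), (30.07600212097168, 29.749595642089844), 89.19587707519531)
 foot ((494.78106689453125, 109.02561950683594), (140.78292846679688, 170.59373474121094), 63.50443649291992)
side bench z 0.0004928992032759427 head n 304 z [0.1297 0.1368 0.1389] mean [0.4918 0.1038 0.1359]
 rect at z .138 ((492.569091796875, 105.01227569580078), (32.83150863647461, 34.22428894042969), 0.1457214206457138)
 foot ((534.5548095703125, 88.31773376464844), (144.02584838867188, 105.13540649414062), 51.13570785522461)
```

View pics/c.png

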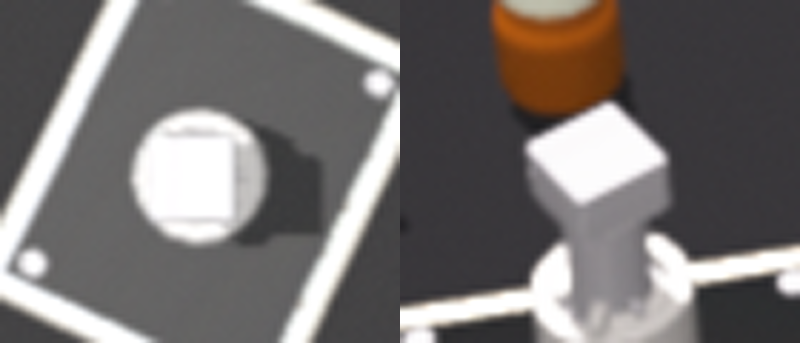

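The head is square to the world axes, centred near (0.494, 0.107), with its top at 0.138 as expected. I'll approach with the gripper open.

apply_moves --plan '[{"travel": [-3,-1.75,0],"delta_rot": [0,0,0],"grip": 0},{"travel": [-3,-1.75,0],"delta_rot": [0,0,0],"grip": 0},{"travel": [-3,-1.75,0],"delta_rot": [0,0,0],"grip": 0},{"travel": [-3,-1.75,0],"delta_rot": [0,0,0],"grip": 0},{"travel": [-3,-1.75,0],"delta_rot": [0,0,0],"grip": 0},{"travel": [-3,-1.75,0],"delta_rot": [0,0,0],"grip": 0},{"travel": [-3,-1.75,0],"delta_rot": [0,0,0],"grip": 0},{"travel": [-3,-1.75,0],"delta_rot": [0,0,0],"grip": 0},{"travel": [-3,-1.75,0],"delta_rot": [0,0,0],"grip": 0},{"travel": [-3,-1.75,0],"delta_rot": [0,0,0],"grip": 0}]' --force 60

```text
t: 1.1
position: [0.3779, 0.2293, 0.1996]
eef_rot: [-3.141, -0.0, 2.865]
ft_force: [0.2, 1.1, 0.6]
finger_gap: 0.997
gripper_force: 0.0
```

apply_moves --plan '[{"travel": [-3,-1.75,0],"delta_rot": [0,0,0],"grip": 0},{"travel": [-3,-1.75,0],"delta_rot": [0,0,0],"grip": 0},{"travel": [-3,-1.75,0],"delta_rot": [0,0,0],"grip": 0},{"travel": [-3,-1.75,0],"delta_rot": [0,0,0],"grip": 0},{"travel": [0,0,0],"delta_rot": [0,0,0],"grip": 0.0},{"travel": [0,0,0],"delta_rot": [0,0,-8],"grip": 0.0},{"travel": [0,0,0],"delta_rot": [0,0,-7.8],"grip": 0.0},{"travel": [0,0,0],"delta_rot": [0,0,0],"grip": 0.0},{"travel": [0,0,0],"delta_rot": [0,0,0],"grip": 0.0}]'

```text
t: 2.0
position: [0.4731, 0.1308, 0.1997]
eef_rot: [-3.142, -0.001, 3.138]
ft_force: [-0.4, 0.4, 0.4]
finger_gap: 0.994
gripper_force: 0.0
```

```bash
cat > g.py <<'E'
from h import *
import sys
s=ctrl.read_state(); print({k:s[k] for k in ("t","position","eef_rot","joint_positions","ft_force","moment","finger_gap","gripper_force")})
if len(sys.argv)>2:
    M=R.from_euler("xyz",s["eef_rot"]).as_matrix(); g=np.array(list(map(float,sys.argv[1:4])))
    print("cm in tool axes",100*M.T@(g-s["position"]))
E
python3 g.py 0.494 0.107 0.112
```

```text
{'t': 2.0, 'position': array([0.4731, 0.1308, 0.1997]), 'eef_rot': array([-3.1415, -0.0008,  3.1384]), 'joint_positions': array([ 0.2697,  0.2233, -0.018 ,  1.3302,  0.0001,  0.2729]), 'ft_force': array([-0.3997,  0.4121,  0.4217]), 'moment': array([ 0.014 ,  0.0205, -0.0102]), 'finger_gap': 0.993846522604374, 'gripper_force': 0.0}
cm in tool axes [-2.1001 -2.3772  8.7664]
```

apply_moves --plan '[{"travel": [-1.05,-1.2,0],"delta_rot": [0,0,0],"grip": 0},{"travel": [-1.05,-1.2,0],"delta_rot": [0,0,0],"grip": 0},{"travel": [0,0,1.5],"delta_rot": [0,0,0],"grip": 0},{"travel": [0,0,1.5],"delta_rot": [0,0,0],"grip": 0},{"travel": [0,0,1.5],"delta_rot": [0,0,0],"grip": 0},{"travel": [0,0,1.5],"delta_rot": [0,0,0],"grip": 0},{"travel": [0,0,1.5],"delta_rot": [0,0,0],"grip": 0.2},{"travel": [0,0,1.2],"delta_rot": [0,0,0],"grip": 0.3},{"travel": [0,0,0],"delta_rot": [0,0,0],"grip": 0.4},{"travel": [0,0,0],"delta_rot": [0,0,0],"grip": 0.4}]'

```text
t: 3.0
position: [0.495, 0.1061, 0.1129]
eef_rot: [-3.141, -0.0, 3.14]
ft_force: [0.3, 1.4, -0.4]
finger_gap: 0.596
gripper_force: 0.0
```

```bash
python3 g.py 0.494 0.107 0.112; python3 - <<'E'
from h import *
ps=[]
for n,c in (("top",(260,262)),("side",(221,219))):
    p,d=eyes.capture(n); u,v=c; np.savez(f"pics/{n}1.npz",p=p,d=d)
    ps.append(cv2.resize(p[v-45:v+45,u-60:u+60,::-1],(400,300),interpolation=cv2.INTER_CUBIC))
cv2.imwrite("pics/g1.png",np.hstack(ps))
E
```

```text
{'t': 3.0, 'position': array([0.495 , 0.1061, 0.1129]), 'eef_rot': array([-3.1415, -0.0002,  3.1398]), 'joint_positions': array([ 0.2113,  0.3084, -0.1373,  1.1254, -0.0001,  0.2131]), 'ft_force': array([ 0.3156,  1.4329, -0.3588]), 'moment': array([-0.0012,  0.0398,  0.0093]), 'finger_gap': 0.5960794702886092, 'gripper_force': 0.0}
cm in tool axes [0.0984 0.085  0.0944]
```

View pics/g1.png

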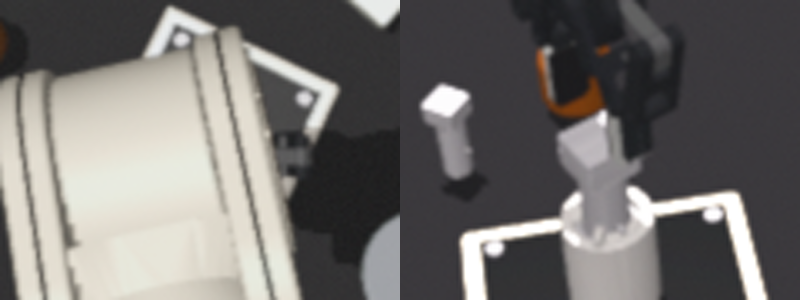

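Side crop: the head (600,155) sits between the fingers. The arm hides it from the top camera. Next I close loosely to about 34 mm.

apply_moves --plan '[{"travel": [0,0,0],"delta_rot": [0,0,0],"grip": 0.5},{"travel": [0,0,0],"delta_rot": [0,0,0],"grip": 0.55},{"travel": [0,0,0],"delta_rot": [0,0,0],"grip": 0.58},{"travel": [0,0,0],"delta_rot": [0,0,0],"grip": 0.6},{"travel": [0,0,0],"delta_rot": [0,0,0],"grip": 0.6},{"travel": [0,0,0],"delta_rot": [0,0,0],"grip": 0.6}]' --force 20

```text
t: 3.7
position: [0.4946, 0.1065, 0.1129]
eef_rot: [3.142, 0.0, 3.141]
ft_force: [0.3, -0.6, -0.3]
finger_gap: 0.402
gripper_force: 0.0
```

apply_moves --plan '[{"delta_rot": [0,0,-3],"travel": [0,0,0],"grip": 0.6},{"delta_rot": [0,0,-3],"travel": [0,0,0],"grip": 0.6},{"delta_rot": [0,0,-3],"travel": [0,0,0],"grip": 0.6},{"delta_rot": [0,0,-3],"travel": [0,0,0],"grip": 0.6},{"delta_rot": [0,0,-3],"travel": [0,0,0],"grip": 0.6},{"delta_rot": [0,0,-3],"travel": [0,0,0],"grip": 0.6},{"delta_rot": [0,0,-3],"travel": [0,0,0],"grip": 0.6},{"delta_rot": [0,0,-3],"travel": [0,0,0],"grip": 0.6},{"delta_rot": [0,0,-3],"travel": [0,0,0],"grip": 0.6},{"delta_rot": [0,0,-3],"travel": [0,0,0],"grip": 0.6}]'

```text
t: 4.7
position: [0.4946, 0.1065, 0.1129]
eef_rot: [3.142, -0.0, -2.617]
ft_force: [-0.2, -0.0, -0.5]
finger_gap: 0.394
gripper_force: 0.0
```

```bash
cat > z.py <<'E'
from h import *
import sys
# head-top height: bright grey, near-vertical-axis pixels within 24 mm of the boss axis
def headz(d,p,tag):
    P=cloud("side",d); r=np.hypot(P[...,0]-.493,P[...,1]-.106)
    m=(r<.024)&(P[...,2]>.10)&(P[...,2]<.15)&(p.min(2)>90)
    k=(m&(p.min(2)>175))   # lit top face
    z=P[k][:,2]; print(tag,"n",m.sum(),k.sum(),"bright z pct",np.percentile(z,[5,25,50,75,95]) if len(z) else None, "max98",np.percentile(P[m][:,2],98))
if __name__=="__main__":
    for t in sys.argv[2:]:
        f=np.load(f"pics/{t}.npz"); headz(f["d"],f["p"],t)
    n=sys.argv[1]; p,d=eyes.capture("side"); np.savez(f"pics/side{n}.npz",p=p,d=d); headz(d,p,n)
    u,v=221,225; cv2.imwrite(f"pics/s{n}.png",cv2.resize(p[v-45:v+45,u-60:u+60,::-1],(600,450),interpolation=cv2.INTER_CUBIC))
    import subprocess; subprocess.run(["python3","g.py"])
E
python3 z.py 2 side0 side1
```

```text
{'t': 4.75, 'position': array([0.4947, 0.1065, 0.1129]), 'eef_rot': array([ 3.1415, -0.0001, -2.6156]), 'joint_positions': array([ 0.2121,  0.3078, -0.1382,  1.1248,  0.    , -0.3139]), 'ft_force': array([ 0.2662, -0.656 ,  0.0323]), 'moment': array([ 0.0413,  0.0512, -0.0217]), 'finger_gap': 0.3978678144252479, 'gripper_force': 0.0}
side0 n 467 225 bright z pct [0.1354 0.1365 0.1373 0.1379 0.1391] max98 0.1391800998544732
side1 n 364 119 bright z pct [0.1355 0.1367 0.1373 0.1381 0.1393] max98 0.1393749217038158
2 n 445 163 bright z pct [0.1353 0.1367 0.1374 0.138  0.1393] max98 0.13957639096105062
```

View pics/s2.png

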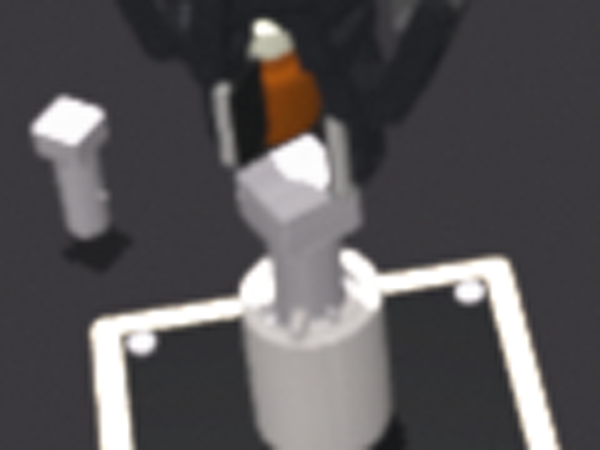

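The head (300,190) turned with the fingers and its height hasn't changed, so it hasn't dropped yet. Continuing.

apply_moves --plan '[{"delta_rot": [0,0,-3],"travel": [0,0,0],"grip": 0.6},{"delta_rot": [0,0,-3],"travel": [0,0,0],"grip": 0.6},{"delta_rot": [0,0,-3],"travel": [0,0,0],"grip": 0.6},{"delta_rot": [0,0,-3],"travel": [0,0,0],"grip": 0.6},{"delta_rot": [0,0,-3],"travel": [0,0,0],"grip": 0.6},{"delta_rot": [0,0,-3],"travel": [0,0,0],"grip": 0.6},{"delta_rot": [0,0,0],"travel": [0,0,0],"grip": 0.6}]'

```text
t: 5.45
position: [0.4946, 0.1065, 0.1129]
eef_rot: [3.142, -0.0, -2.306]
ft_force: [-0.0, -0.4, -0.6]
finger_gap: 0.401
gripper_force: 0.0
```

```bash
python3 z.py 3
```

```text
{'t': 5.5, 'position': array([0.4946, 0.1065, 0.1129]), 'eef_rot': array([ 3.1416, -0.0001, -2.3065]), 'joint_positions': array([ 0.2121,  0.3078, -0.1382,  1.1248, -0.0001, -0.623 ]), 'ft_force': array([-0.3924, -1.2276,  0.7409]), 'moment': array([-0.0007,  0.0536,  0.0085]), 'finger_gap': 0.4059533239794284, 'gripper_force': 0.0}
3 n 465 179 bright z pct [0.1357 0.1365 0.1374 0.138  0.1389] max98 0.14433156242564782
```

apply_moves --plan '[{"delta_rot": [0,0,-3],"travel": [0,0,0],"grip": 0.6},{"delta_rot": [0,0,-3],"travel": [0,0,0],"grip": 0.6},{"delta_rot": [0,0,-3],"travel": [0,0,0],"grip": 0.6},{"delta_rot": [0,0,-3],"travel": [0,0,0],"grip": 0.6},{"delta_rot": [0,0,-3],"travel": [0,0,0],"grip": 0.6},{"delta_rot": [0,0,-3],"travel": [0,0,0],"grip": 0.6},{"delta_rot": [0,0,0],"travel": [0,0,0],"grip": 0.6}]'

```text
t: 6.2
position: [0.4947, 0.1065, 0.1129]
eef_rot: [3.142, -0.0, -1.992]
ft_force: [-0.0, 0.3, 1.4]
finger_gap: 0.404
gripper_force: 0.0
```

```bash
python3 z.py 4
```

```text
{'t': 6.25, 'position': array([0.4947, 0.1065, 0.1129]), 'eef_rot': array([ 3.1416, -0.    , -1.9928]), 'joint_positions': array([ 0.212 ,  0.3078, -0.1382,  1.1248,  0.    , -0.9368]), 'ft_force': array([ 0.1995, -0.2688,  0.435 ]), 'moment': array([-0.0078, -0.0208, -0.0459]), 'finger_gap': 0.4005267096828669, 'gripper_force': 0.0}
4 n 459 188 bright z pct [0.1353 0.1365 0.1372 0.138  0.1389] max98 0.13909577407512888
```

Still no drop after 66° of turning; continuing.

apply_moves --plan '[{"delta_rot": [0,0,-3],"travel": [0,0,0],"grip": 0.6},{"delta_rot": [0,0,-3],"travel": [0,0,0],"grip": 0.6},{"delta_rot": [0,0,-3],"travel": [0,0,0],"grip": 0.6},{"delta_rot": [0,0,-3],"travel": [0,0,0],"grip": 0.6},{"delta_rot": [0,0,-3],"travel": [0,0,0],"grip": 0.6},{"delta_rot": [0,0,-3],"travel": [0,0,0],"grip": 0.6},{"delta_rot": [0,0,0],"travel": [0,0,0],"grip": 0.6}]'

```text
t: 6.95
position: [0.4947, 0.1065, 0.1129]
eef_rot: [-3.142, 0.0, -1.678]
ft_force: [-0.4, -0.5, 0.2]
finger_gap: 0.399
gripper_force: 0.0
```

```bash
python3 z.py 5
```

```text
{'t': 7.0, 'position': array([0.4947, 0.1065, 0.1129]), 'eef_rot': array([ 3.1416,  0.    , -1.6788]), 'joint_positions': array([ 0.2121,  0.3078, -0.1382,  1.1248,  0.    , -1.2507]), 'ft_force': array([ 0.0272,  0.4475, -0.6231]), 'moment': array([0.0303, 0.0007, 0.0137]), 'finger_gap': 0.402650407906261, 'gripper_force': 0.0}
5 n 427 164 bright z pct [0.1353 0.1365 0.1373 0.138  0.1392] max98 0.13948264463151197
```

View pics/s5.png

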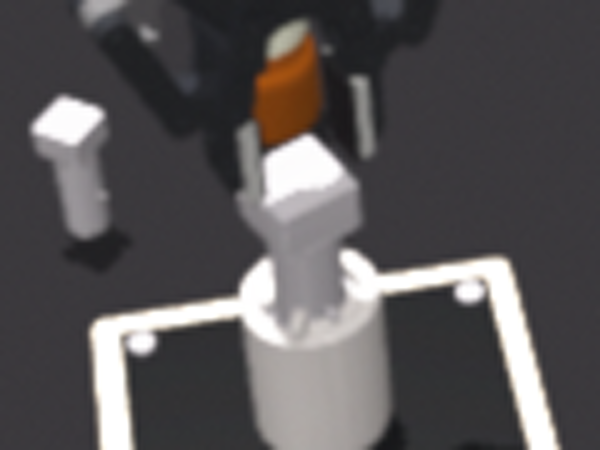

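The head (305,190) turns along, lagging by a few degrees of play, and is still at its starting height. Continuing backward.

apply_moves --plan '[{"delta_rot": [0,0,-3],"travel": [0,0,0],"grip": 0.6},{"delta_rot": [0,0,-3],"travel": [0,0,0],"grip": 0.6},{"delta_rot": [0,0,-3],"travel": [0,0,0],"grip": 0.6},{"delta_rot": [0,0,-3],"travel": [0,0,0],"grip": 0.6},{"delta_rot": [0,0,-3],"travel": [0,0,0],"grip": 0.6},{"delta_rot": [0,0,-3],"travel": [0,0,0],"grip": 0.6},{"delta_rot": [0,0,0],"travel": [0,0,0],"grip": 0.6}]'

```text
t: 7.7
position: [0.4947, 0.1065, 0.1129]
eef_rot: [-3.142, -0.0, -1.364]
ft_force: [-0.8, 0.7, 0.3]
finger_gap: 0.4
gripper_force: 0.0
```

```bash
python3 z.py 6
```

```text
{'t': 7.75, 'position': array([0.4947, 0.1065, 0.1129]), 'eef_rot': array([-3.1416,  0.    , -1.3647]), 'joint_positions': array([ 0.2121,  0.3078, -0.1382,  1.1248,  0.    , -1.5648]), 'ft_force': array([-0.0636, -0.1729,  0.8704]), 'moment': array([-0.0275, -0.0306, -0.014 ]), 'finger_gap': 0.4017956997492199, 'gripper_force': 0.0}
6 n 381 120 bright z pct [0.135  0.1367 0.1375 0.1382 0.1391] max98 0.13928388606581185
```

apply_moves --plan '[{"delta_rot": [0,0,-3],"travel": [0,0,0],"grip": 0.6},{"delta_rot": [0,0,-3],"travel": [0,0,0],"grip": 0.6},{"delta_rot": [0,0,-3],"travel": [0,0,0],"grip": 0.6},{"delta_rot": [0,0,-3],"travel": [0,0,0],"grip": 0.6},{"delta_rot": [0,0,0],"travel": [0,0,0],"grip": 0.6}]'

```text
t: 8.25
position: [0.4947, 0.1065, 0.1129]
eef_rot: [-3.142, 0.0, -1.155]
ft_force: [0.8, 0.9, 0.1]
finger_gap: 0.4
gripper_force: 0.0
```

```bash
python3 z.py 7
```

```text
{'t': 8.3, 'position': array([0.4947, 0.1065, 0.1129]), 'eef_rot': array([ 3.1416, -0.    , -1.1553]), 'joint_positions': array([ 0.2121,  0.3078, -0.1382,  1.1248, -0.    , -1.7742]), 'ft_force': array([ 0.4644, -0.1785,  0.7525]), 'moment': array([ 0.0101, -0.0196,  0.0265]), 'finger_gap': 0.39864770441629555, 'gripper_force': 0.0}
7 n 349 84 bright z pct [0.1353 0.1363 0.1371 0.1379 0.1391] max98 0.13922176294938043
```

View pics/s7.png

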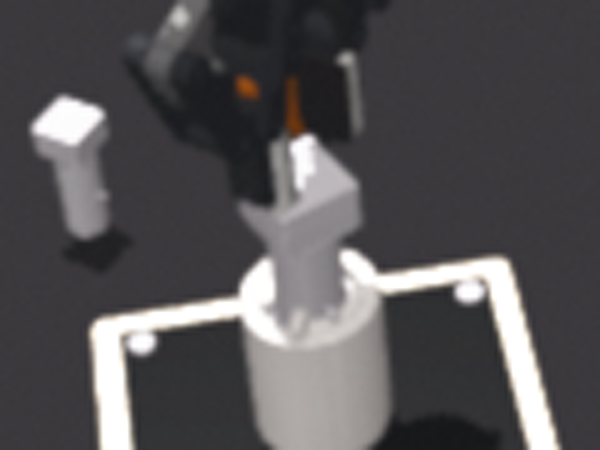

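The head hasn't turned between the last two pictures: its front corner stays near (275,240) while the fingers swing past. I'll measure where the fingertips are.

```bash
python3 - <<'E'
from h import *
f=np.load("pics/side7.npz"); P=cloud("side",f["d"]); p=f["p"]
c=eyes.camera_info("side"); M=R.from_euler("xyz",c["attitude"]).as_matrix()
for w in ([.4947,.1065,.1129],[.494,.107,.138],[.494,.107,.078]):
    q=c["K"]@(M.T@(np.array(w)-c["eye"])); q=q[:2]/q[2]; print(w,"px",q,"crop",(q-[161,180])*5)
s=ctrl.read_state(); T=R.from_euler("xyz",s["eef_rot"]).as_matrix()
def show(t):
    f=np.load(f"pics/{t}.npz");P=cloud("side",f["d"]);
    L=(P-s["position"])@T
    for u,v in [(285,200),(283,170),(282,150),(355,125),(350,100),(345,70),(265,225),(330,205),(345,180),(305,165)]:
        y,x=180+v//5,161+u//5; print((u,v),P[y,x],"tool mm",1000*L[y,x],f["p"][y,x])
show("side7")
E
```

```text
[0.4947, 0.1065, 0.1129] px [221.9656 225.2768] crop [304.8281 226.3838]
[0.494, 0.107, 0.138] px [220.2937 215.2573] crop [296.4686 176.2867]
[0.494, 0.107, 0.078] px [223.065 238.629] crop [310.3249 293.1451]
(285, 200) [0.4756 0.0834 0.1558] tool mm [ 13.4653  26.7953 -42.8821] [142 139 138]
(283, 170) [0.4766 0.0861 0.1672] tool mm [ 11.3489  24.7595 -54.3126] [141 139 137]
(282, 150) [0.4769 0.0849 0.1772] tool mm [ 12.5491  24.9741 -64.2907] [133 131 129]
(355, 125) [0.5169 0.1024 0.1527] tool mm [ 12.753  -18.7121 -39.8254] [94 93 92]
(350, 100) [0.5144 0.0999 0.1679] tool mm [ 14.0244 -15.3665 -54.9493] [90 89 87]
(345, 70) [0.5139 0.1005 0.1816] tool mm [ 13.2403 -15.2177 -68.6467] [81 79 78]
(265, 225) [0.4776 0.1039 0.1263] tool mm [ -4.5367  16.6326 -13.4347] [137 132 136]
(330, 205) [0.4974 0.0916 0.1335] tool mm [ 14.6993   3.49   -20.6081] [141 137 141]
(345, 180) [0.5073 0.0965 0.136 ] tool mm [ 14.2074  -7.5243 -23.1397] [187 181 186]
(305, 165) [0.499  0.1089 0.1391] tool mm [ -0.4795  -4.8988 -26.1937] [252 251 252]
```

```bash
python3 - <<'E'
from h import *
for t,eul in (("side1",[3.1415,0,3.1398]),("side2",[3.1415,0,-2.6156]),("side7",[3.1415,0,-1.1553])):
    f=np.load(f"pics/{t}.npz");P=cloud("side",f["d"]);p=f["p"].astype(int)
    L=(P-[.4947,.1065,.1129])@R.from_euler("xyz",eul).as_matrix()
    m=(abs(L[...,0])<.03)&(abs(L[...,1])<.06)&(P[...,2]>.095)&(p.max(2)<80)
    print(t,m.sum())
    for k in np.argsort(np.where(m,P[...,2],9).ravel())[:12:2]:
        v,u=divmod(k,560); print((u,v),"crop",((u-161)*5,(v-180)*5),P[v,u],"tool mm",1000*L[v,u])
E
```

```text
side1 2981
(np.int64(233), np.int64(225)) crop (np.int64(360), np.int64(225)) [0.509  0.0921 0.1159] tool mm [-14.3385 -14.3474  -3.0028]
(np.int64(216), np.int64(202)) crop (np.int64(275), np.int64(110)) [0.501  0.1295 0.1496] tool mm [ -6.2175  23.0614 -36.6631]
(np.int64(210), np.int64(205)) crop (np.int64(245), np.int64(125)) [0.488  0.1288 0.1503] tool mm [  6.7159  22.2928 -37.4108]
(np.int64(214), np.int64(202)) crop (np.int64(265), np.int64(110)) [0.4977 0.1308 0.1506] tool mm [ -2.9089  24.2634 -37.6876]
(np.int64(214), np.int64(203)) crop (np.int64(265), np.int64(115)) [0.4961 0.1283 0.1508] tool mm [ -1.3775  21.8505 -37.8909]
(np.int64(215), np.int64(202)) crop (np.int64(270), np.int64(110)) [0.4986 0.1289 0.1514] tool mm [ -3.8907  22.4073 -38.4605]
side2 3059
(np.int64(233), np.int64(225)) crop (np.int64(360), np.int64(225)) [0.5084 0.0911 0.1171] tool mm [ -4.0893 -20.2167  -4.2276]
(np.int64(212), np.int64(211)) crop (np.int64(255), np.int64(155)) [0.4846 0.1178 0.1459] tool mm [  3.0816  14.8209 -33.0345]
(np.int64(214), np.int64(206)) crop (np.int64(265), np.int64(1
[... 515 characters left out ...]
64(225)) [0.5077 0.0899 0.1185] tool mm [20.4485 -5.1673 -5.6054]
(np.int64(228), np.int64(208)) crop (np.int64(335), np.int64(140)) [0.5113 0.1076 0.145 ] tool mm [  5.7226 -15.6287 -32.089 ]
(np.int64(229), np.int64(208)) crop (np.int64(340), np.int64(140)) [0.5121 0.1055 0.1461] tool mm [  7.9658 -15.5109 -33.1633]
(np.int64(222), np.int64(205)) crop (np.int64(305), np.int64(125)) [0.5066 0.1193 0.1464] tool mm [ -6.931  -16.0469 -33.5482]
(np.int64(224), np.int64(206)) crop (np.int64(315), np.int64(130)) [0.5078 0.1148 0.1466] tool mm [ -2.3102 -15.3804 -33.665 ]
(np.int64(221), np.int64(204)) crop (np.int64(300), np.int64(120)) [0.5064 0.1221 0.1469] tool mm [ -9.594  -17.0035 -34.0435]
```

```bash
python3 - <<'E'
from h import *
p,d=eyes.capture("side"); cv2.imwrite("pics/full.png",cv2.resize(p[60:280,100:360,::-1],(780,600)[:2] if 0 else (709,600),interpolation=cv2.INTER_CUBIC))
E
```

```text
(no output)
```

View pics/full.png

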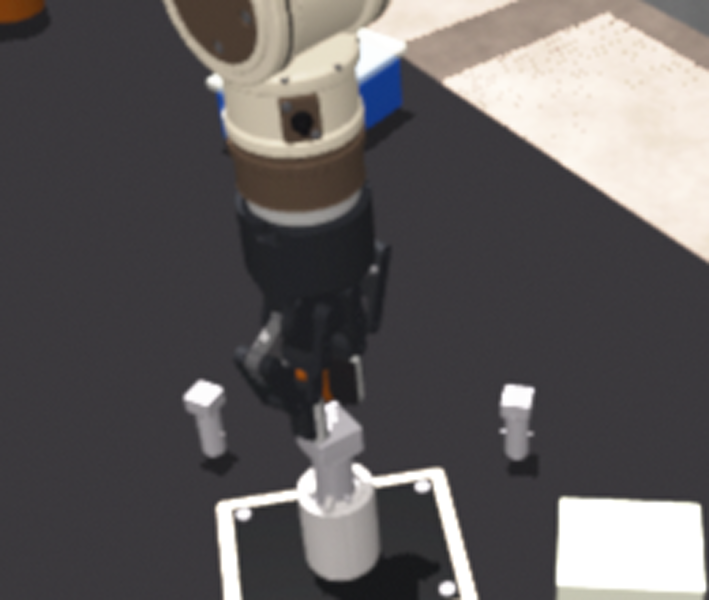

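The fingertips really end at z≈0.145, above the head, so the reported TCP reads about 33 mm low. That is why the bolt never turned or touched anything. xy agrees. I'll turn back 114° to square up, open, and go down by what the camera shows, watching the force.

apply_moves --plan '[{"delta_rot": [0,0,8],"travel": [0,0,0],"grip": 0.4},{"delta_rot": [0,0,8],"travel": [0,0,0],"grip": 0.4},{"delta_rot": [0,0,8],"travel": [0,0,0],"grip": 0.4},{"delta_rot": [0,0,8],"travel": [0,0,0],"grip": 0.4},{"delta_rot": [0,0,8],"travel": [0,0,0],"grip": 0.4},{"delta_rot": [0,0,8],"travel": [0,0,0],"grip": 0.4},{"delta_rot": [0,0,8],"travel": [0,0,0],"grip": 0.4},{"delta_rot": [0,0,8],"travel": [0,0,0],"grip": 0.4},{"delta_rot": [0,0,8],"travel": [0,0,0],"grip": 0.4},{"delta_rot": [0,0,8],"travel": [0,0,0],"grip": 0.4}]'

```text
t: 9.35
position: [0.4947, 0.1065, 0.1129]
eef_rot: [3.142, 0.0, -2.557]
ft_force: [0.7, 0.6, -0.6]
finger_gap: 0.598
gripper_force: 0.0
```

apply_moves --plan '[{"delta_rot": [0,0,8],"travel": [0,0,0],"grip": 0.4},{"delta_rot": [0,0,8],"travel": [0,0,0],"grip": 0.4},{"delta_rot": [0,0,8],"travel": [0,0,0],"grip": 0.4},{"delta_rot": [0,0,8],"travel": [0,0,0],"grip": 0.4},{"delta_rot": [0,0,2],"travel": [0,0,0],"grip": 0.4},{"delta_rot": [0,0,0],"travel": [0,0,0.5],"grip": 0.4},{"delta_rot": [0,0,0],"travel": [0,0,0.5],"grip": 0.4},{"delta_rot": [0,0,0],"travel": [0,0,0.5],"grip": 0.4},{"delta_rot": [0,0,0],"travel": [0,0,0],"grip": 0.4}]'

```text
t: 10.25
position: [0.4938, 0.1063, 0.0968]
eef_rot: [-3.141, -0.002, 3.141]
ft_force: [-0.7, 0.3, -0.8]
finger_gap: 0.6
gripper_force: 0.0
```

```bash
cat > tip.py <<'E'
from h import *
def tip(tag):
    p,d=eyes.capture("side"); np.savez(f"pics/side{tag}.npz",p=p,d=d); s=ctrl.read_state()
    P=cloud("side",d); L=(P-s["position"])@R.from_euler("xyz",s["eef_rot"]).as_matrix(); q=p.astype(int)
    m=(abs(L[...,0])<.03)&(abs(L[...,1])<.06)&(P[...,2]>.085)&(q.max(2)<80)
    m=cv2.erode(m.astype(np.uint8),np.ones((2,2)))>0
    for sgn in(1,-1):
        k=m&(L[...,1]*sgn>0); z=np.sort(P[k][:,2])[:15]; print("finger y",sgn,"lowest z",z[[0,4,9,14]])
import sys; tip(sys.argv[1])
E
python3 tip.py a; python3 z.py 8
```

```text
finger y 1 lowest z [0.1329 0.1342 0.1356 0.1372]
finger y -1 lowest z [0.1323 0.1415 0.1433 0.1445]
{'t': 10.35, 'position': array([0.4944, 0.1064, 0.0976]), 'eef_rot': array([-3.1414, -0.0007,  3.1405]), 'joint_positions': array([ 0.212 ,  0.3214, -0.1621,  1.088 , -0.    ,  0.2131]), 'ft_force': array([0.3824, 0.2478, 0.026 ]), 'moment': array([0.0007, 0.0251, 0.0048]), 'finger_gap': 0.5981408442858813, 'gripper_force': 0.0}
8 n 313 99 bright z pct [0.1354 0.1367 0.1373 0.1382 0.1391] max98 0.1391074052800398
```

View pics/s8.png

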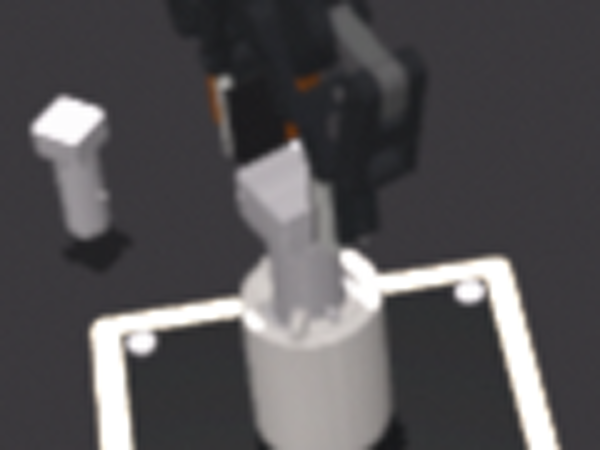

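The fingers now overlap the head's top; the near one ends at about (355,240). Down 17 mm more, then close loosely and check.

apply_moves --plan '[{"delta_rot": [0,0,0],"travel": [0,0,0.5],"grip": 0.4},{"delta_rot": [0,0,0],"travel": [0,0,0.5],"grip": 0.4},{"delta_rot": [0,0,0],"travel": [0,0,0.5],"grip": 0.4},{"delta_rot": [0,0,0],"travel": [0,0,0.2],"grip": 0.4},{"delta_rot": [0,0,0],"travel": [0,0,0],"grip": 0.5},{"delta_rot": [0,0,0],"travel": [0,0,0],"grip": 0.55},{"delta_rot": [0,0,0],"travel": [0,0,0],"grip": 0.6},{"delta_rot": [0,0,0],"travel": [0,0,0],"grip": 0.6},{"delta_rot": [0,0,0],"travel": [0,0,0],"grip": 0.6}]' --force 20

```text
t: 11.25
position: [0.4951, 0.1071, 0.0814]
eef_rot: [3.14, 0.001, 3.141]
ft_force: [-0.2, 2.7, 1.9]
finger_gap: 0.403
gripper_force: 1.4
```

```bash
python3 tip.py b; python3 z.py 9
```

```text
finger y 1 lowest z [0.1391 0.1406 0.143  0.1446]
finger y -1 lowest z [0.1235 0.1255 0.1267 0.1287]
{'t': 11.35, 'position': array([0.4951, 0.1071, 0.0813]), 'eef_rot': array([3.1404, 0.0009, 3.1408]), 'joint_positions': array([ 0.2124,  0.3367, -0.1866,  1.0464,  0.0009,  0.2131]), 'ft_force': array([0.1672, 4.5262, 2.249 ]), 'moment': array([ 0.7842, -0.0044,  0.01  ]), 'finger_gap': 0.3950668809819451, 'gripper_force': 1.6460980474948883}
9 n 253 57 bright z pct [0.1361 0.1372 0.1377 0.1387 0.1394] max98 0.1421301620073449
```

View pics/s9.png

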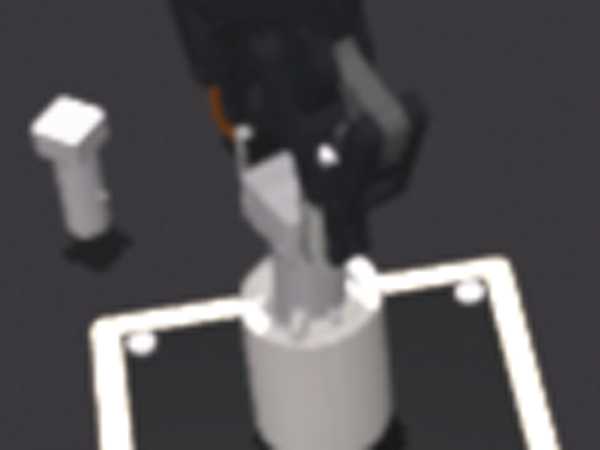

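Contact on one side pushes the tool toward +y, so the bolt sits slightly +y of it. I'll nudge that way.

apply_moves --plan '[{"delta_rot": [0,0,0],"travel": [0,0.1,0],"grip": 0.6},{"delta_rot": [0,0,0],"travel": [0,0,0],"grip": 0.6},{"delta_rot": [0,0,0],"travel": [0,0,0],"grip": 0.6}]'

```text
t: 11.65
position: [0.4948, 0.1076, 0.081]
eef_rot: [3.141, 0.0, 3.141]
ft_force: [-0.2, 2.7, 1.3]
finger_gap: 0.402
gripper_force: 1.4
```

apply_moves --plan '[{"delta_rot": [0,0,0],"travel": [0,0.1,0],"grip": 0.6},{"delta_rot": [0,0,0],"travel": [0,0,0],"grip": 0.6},{"delta_rot": [0,0,0],"travel": [0,0,0],"grip": 0.6}]'

```text
t: 11.95
position: [0.4944, 0.1081, 0.0807]
eef_rot: [-3.141, -0.001, 3.14]
ft_force: [0.4, 1.1, -0.4]
finger_gap: 0.399
gripper_force: 0.3
```

apply_moves --plan '[{"delta_rot": [0,0,-3],"travel": [0,0.05,0],"grip": 0.6},{"delta_rot": [0,0,-3],"travel": [0,0,0],"grip": 0.6},{"delta_rot": [0,0,-3],"travel": [0,0,0],"grip": 0.6},{"delta_rot": [0,0,-3],"travel": [0,0,0],"grip": 0.6},{"delta_rot": [0,0,-3],"travel": [0,0,0],"grip": 0.6},{"delta_rot": [0,0,-3],"travel": [0,0,0],"grip": 0.6},{"delta_rot": [0,0,-3],"travel": [0,0,0],"grip": 0.6},{"delta_rot": [0,0,-3],"travel": [0,0,0],"grip": 0.6},{"delta_rot": [0,0,-3],"travel": [0,0,0],"grip": 0.6},{"delta_rot": [0,0,-3],"travel": [0,0,0],"grip": 0.6}]'

```text
t: 12.95
position: [0.4942, 0.109, 0.0806]
eef_rot: [3.141, -0.001, -2.617]
ft_force: [1.4, 1.2, -0.4]
finger_gap: 0.399
gripper_force: 1.9
```

```bash
python3 z.py 10
```

```text
{'t': 13.0, 'position': array([0.4942, 0.1089, 0.0806]), 'eef_rot': array([ 3.1411, -0.001 , -2.6157]), 'joint_positions': array([ 0.2168,  0.3384, -0.1863,  1.0472,  0.0002, -0.309 ]), 'ft_force': array([-0.6521,  0.9553,  0.3833]), 'moment': array([ 0.3152,  0.1115, -0.0092]), 'finger_gap': 0.40455739688052783, 'gripper_force': 0.9359526624757564}
10 n 450 162 bright z pct [0.1356 0.1366 0.1374 0.1381 0.139 ] max98 0.14616430741704517
```

View pics/s10.png

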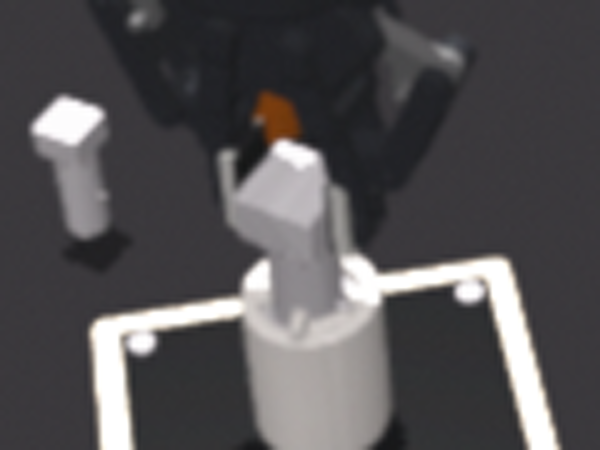

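Here the head has really turned: its left face is wide at (280,205), and the lug moved with it. That was the 11th picture, one over the limit of 10, so from here I work from numbers only.

apply_moves --plan '[{"delta_rot": [0,0,-3],"travel": [0,0,0],"grip": 0.6},{"delta_rot": [0,0,-3],"travel": [0,0,0],"grip": 0.6},{"delta_rot": [0,0,-3],"travel": [0,0,0],"grip": 0.6},{"delta_rot": [0,0,-3],"travel": [0,0,0],"grip": 0.6},{"delta_rot": [0,0,-3],"travel": [0,0,0],"grip": 0.6},{"delta_rot": [0,0,-3],"travel": [0,0,0],"grip": 0.6},{"delta_rot": [0,0,0],"travel": [0,0,0],"grip": 0.6}]'

```text
t: 13.7
position: [0.4941, 0.1088, 0.0805]
eef_rot: [3.141, -0.001, -2.306]
ft_force: [-1.0, 0.3, -0.9]
finger_gap: 0.402
gripper_force: 0.6
```

```bash
python3 z.py 11
```

```text
{'t': 13.75, 'position': array([0.4941, 0.1088, 0.0806]), 'eef_rot': array([ 3.141 , -0.0011, -2.3065]), 'joint_positions': array([ 0.2168,  0.3384, -0.1864,  1.0472, -0.0002, -0.6182]), 'ft_force': array([ 0.244 ,  0.4252, -0.6978]), 'moment': array([ 0.2874,  0.0742, -0.0275]), 'finger_gap': 0.39484616493607017, 'gripper_force': 0.5936212168307975}
11 n 502 191 bright z pct [0.1357 0.1369 0.1375 0.1381 0.1391] max98 0.14840264621284566
```

apply_moves --plan '[{"delta_rot": [0,0,-3],"travel": [0,0,0],"grip": 0.6},{"delta_rot": [0,0,-3],"travel": [0,0,0],"grip": 0.6},{"delta_rot": [0,0,-3],"travel": [0,0,0],"grip": 0.6},{"delta_rot": [0,0,-3],"travel": [0,0,0],"grip": 0.6},{"delta_rot": [0,0,-3],"travel": [0,0,0],"grip": 0.6},{"delta_rot": [0,0,-3],"travel": [0,0,0],"grip": 0.6},{"delta_rot": [0,0,0],"travel": [0,0,0],"grip": 0.6}]'

```text
t: 14.45
position: [0.4943, 0.1087, 0.0806]
eef_rot: [3.141, -0.001, -1.992]
ft_force: [-0.1, 1.0, -0.8]
finger_gap: 0.401
gripper_force: 0.4
```

```bash
python3 z.py 12
```

```text
{'t': 14.5, 'position': array([0.4943, 0.1086, 0.0806]), 'eef_rot': array([ 3.1411, -0.001 , -1.9929]), 'joint_positions': array([ 0.2167,  0.3383, -0.1862,  1.0472, -0.0005, -0.932 ]), 'ft_force': array([-0.6839,  1.0457, -0.6736]), 'moment': array([ 0.1537,  0.11  , -0.    ]), 'finger_gap': 0.3983535219038549, 'gripper_force': 0.38575266022235155}
12 n 509 210 bright z pct [0.135  0.1366 0.1373 0.1381 0.1391] max98 0.14618783976808178
```

apply_moves --plan '[{"delta_rot": [0,0,-3],"travel": [0,0,0],"grip": 0.6},{"delta_rot": [0,0,-3],"travel": [0,0,0],"grip": 0.6},{"delta_rot": [0,0,-3],"travel": [0,0,0],"grip": 0.6},{"delta_rot": [0,0,-3],"travel": [0,0,0],"grip": 0.6},{"delta_rot": [0,0,-3],"travel": [0,0,0],"grip": 0.6},{"delta_rot": [0,0,-3],"travel": [0,0,0],"grip": 0.6},{"delta_rot": [0,0,0],"travel": [0,0,0],"grip": 0.6}]'

```text
t: 15.2
position: [0.4948, 0.1086, 0.081]
eef_rot: [-3.141, -0.001, -1.678]
ft_force: [-0.9, -0.0, 0.8]
finger_gap: 0.396
gripper_force: 0.4
```

```bash
python3 z.py 13
```

```text
{'t': 15.25, 'position': array([0.4948, 0.1086, 0.081 ]), 'eef_rot': array([-3.1413, -0.0006, -1.679 ]), 'joint_positions': array([ 0.2166,  0.338 , -0.1857,  1.047 , -0.0007, -1.246 ]), 'ft_force': array([ 0.8905, -0.8063, -0.6863]), 'moment': array([-0.0241,  0.0763,  0.0237]), 'finger_gap': 0.3986247680304905, 'gripper_force': 0.31917055584926857}
13 n 433 164 bright z pct [0.128  0.1294 0.13   0.1307 0.1317] max98 0.14495707015109677
```

The bolt dropped: the head went from 0.1374 to 0.1300, or 7.4 mm, within step 1's band. Now I'll open, shift the tool back 90° for wrist range, lower 5 mm and re-cage.

apply_moves --plan '[{"delta_rot": [0,0,0],"travel": [0,0,0],"grip": 0.5},{"delta_rot": [0,0,0],"travel": [0,0,0],"grip": 0.3},{"delta_rot": [0,0,0],"travel": [0,0,0],"grip": 0.3},{"delta_rot": [0,0,0],"travel": [0,0,0],"grip": 0.3},{"delta_rot": [0,0,-7.5],"travel": [0,0,0],"grip": 0.3},{"delta_rot": [0,0,-7.5],"travel": [0,0,0],"grip": 0.3},{"delta_rot": [0,0,-7.5],"travel": [0,0,0],"grip": 0.3},{"delta_rot": [0,0,-7.5],"travel": [0,0,0],"grip": 0.3},{"delta_rot": [0,0,-7.5],"travel": [0,0,0],"grip": 0.3},{"delta_rot": [0,0,-7.5],"travel": [0,0,0],"grip": 0.3}]'

```text
t: 16.25
position: [0.4947, 0.109, 0.0809]
eef_rot: [3.142, -0.0, -0.886]
ft_force: [0.1, 0.1, 0.1]
finger_gap: 0.703
gripper_force: 0.0
```

apply_moves --plan '[{"delta_rot": [0,0,-7.5],"travel": [0,0,0],"grip": 0.3},{"delta_rot": [0,0,-7.5],"travel": [0,0,0],"grip": 0.3},{"delta_rot": [0,0,-7.5],"travel": [0,0,0],"grip": 0.3},{"delta_rot": [0,0,-7.5],"travel": [0,0,0],"grip": 0.3},{"delta_rot": [0,0,-7.5],"travel": [0,0,0],"grip": 0.3},{"delta_rot": [0,0,-7.5],"travel": [0,0,0.25],"grip": 0.3},{"delta_rot": [0,0,0],"travel": [0,0,0.25],"grip": 0.5},{"delta_rot": [0,0,0],"travel": [0,0,0],"grip": 0.6},{"delta_rot": [0,0,0],"travel": [0,0,0],"grip": 0.6},{"delta_rot": [0,0,0],"travel": [0,0,0],"grip": 0.6}]'

```text
t: 17.25
position: [0.4945, 0.109, 0.0758]
eef_rot: [3.142, 0.0, -0.107]
ft_force: [-0.8, -0.2, -1.6]
finger_gap: 0.402
gripper_force: 0.6
```

```bash
python3 z.py 14
```

```text
{'t': 17.3, 'position': array([0.4945, 0.109 , 0.0758]), 'eef_rot': array([ 3.1415,  0.0004, -0.1067]), 'joint_positions': array([ 0.2169,  0.3433, -0.1931,  1.0348,  0.0001, -2.8181]), 'ft_force': array([-0.4832, -0.2664, -1.2629]), 'moment': array([0.0002, 0.0177, 0.043 ]), 'finger_gap': 0.39582182532713, 'gripper_force': 0.6495526124336948}
14 n 197 36 bright z pct [0.1286 0.1294 0.13   0.131  0.1319] max98 0.14228446154249896
```

apply_moves --plan '[{"delta_rot": [0,0,5],"travel": [0,0,0],"grip": 0.6},{"delta_rot": [0,0,5],"travel": [0,0,0],"grip": 0.6},{"delta_rot": [0,0,5],"travel": [0,0,0.02],"grip": 0.6},{"delta_rot": [0,0,5],"travel": [0,0,0.02],"grip": 0.6},{"delta_rot": [0,0,5],"travel": [0,0,0.02],"grip": 0.6},{"delta_rot": [0,0,5],"travel": [0,0,0.02],"grip": 0.6},{"delta_rot": [0,0,5],"travel": [0,0,0.02],"grip": 0.6},{"delta_rot": [0,0,5],"travel": [0,0,0.02],"grip": 0.6},{"delta_rot": [0,0,5],"travel": [0,0,0.02],"grip": 0.6},{"delta_rot": [0,0,5],"travel": [0,0,0.02],"grip": 0.6}]'

```text
t: 18.3
position: [0.4949, 0.1094, 0.0745]
eef_rot: [-3.141, 0.0, -0.982]
ft_force: [0.8, 1.2, -0.1]
finger_gap: 0.399
gripper_force: 0.9
```

apply_moves --plan '[{"delta_rot": [0,0,5],"travel": [0,0,0.02],"grip": 0.6},{"delta_rot": [0,0,5],"travel": [0,0,0.02],"grip": 0.6},{"delta_rot": [0,0,5],"travel": [0,0,0.02],"grip": 0.6},{"delta_rot": [0,0,5],"travel": [0,0,0.02],"grip": 0.6},{"delta_rot": [0,0,5],"travel": [0,0,0.02],"grip": 0.6},{"delta_rot": [0,0,5],"travel": [0,0,0.02],"grip": 0.6},{"delta_rot": [0,0,5],"travel": [0,0,0.02],"grip": 0.6},{"delta_rot": [0,0,5],"travel": [0,0,0.02],"grip": 0.6}]'

```text
t: 19.1
position: [0.4949, 0.1093, 0.0728]
eef_rot: [-3.141, 0.001, -1.681]
ft_force: [1.5, 1.2, -1.1]
finger_gap: 0.402
gripper_force: 1.3
```

```bash
python3 z.py 15
```

```text
{'t': 19.15, 'position': array([0.4949, 0.1092, 0.0728]), 'eef_rot': array([-3.1413,  0.0005, -1.6827]), 'joint_positions': array([ 0.217 ,  0.3463, -0.1973,  1.0267,  0.0003, -1.2419]), 'ft_force': array([-1.4937, -0.2722,  0.4155]), 'moment': array([-0.0015,  0.0036,  0.0152]), 'finger_gap': 0.39994266492509845, 'gripper_force': 0.009488674729993818}
15 n 440 171 bright z pct [0.1246 0.1257 0.1265 0.1273 0.1284] max98 0.14172895617174622
```

The sink follows the thread: 3.5 mm for about 80° effective. Continuing forward.

apply_moves --plan '[{"delta_rot": [0,0,6],"travel": [0,0,0.027],"grip": 0.6},{"delta_rot": [0,0,6],"travel": [0,0,0.027],"grip": 0.6},{"delta_rot": [0,0,6],"travel": [0,0,0.027],"grip": 0.6},{"delta_rot": [0,0,6],"travel": [0,0,0.027],"grip": 0.6},{"delta_rot": [0,0,6],"travel": [0,0,0.027],"grip": 0.6},{"delta_rot": [0,0,6],"travel": [0,0,0.027],"grip": 0.6},{"delta_rot": [0,0,6],"travel": [0,0,0.027],"grip": 0.6},{"delta_rot": [0,0,6],"travel": [0,0,0.027],"grip": 0.6},{"delta_rot": [0,0,6],"travel": [0,0,0.027],"grip": 0.6},{"delta_rot": [0,0,6],"travel": [0,0,0.027],"grip": 0.6}]'

```text
t: 20.15
position: [0.4946, 0.1093, 0.0702]
eef_rot: [3.141, 0.0, -2.727]
ft_force: [-0.2, 1.3, 1.2]
finger_gap: 0.4
gripper_force: 1.8
```

apply_moves --plan '[{"delta_rot": [0,0,6],"travel": [0,0,0.027],"grip": 0.6},{"delta_rot": [0,0,6],"travel": [0,0,0.027],"grip": 0.6},{"delta_rot": [0,0,6],"travel": [0,0,0.027],"grip": 0.6},{"delta_rot": [0,0,6],"travel": [0,0,0.027],"grip": 0.6},{"delta_rot": [0,0,6],"travel": [0,0,0.027],"grip": 0.6},{"delta_rot": [0,0,6],"travel": [0,0,0.027],"grip": 0.6},{"delta_rot": [0,0,6],"travel": [0,0,0.027],"grip": 0.6},{"delta_rot": [0,0,6],"travel": [0,0,0.027],"grip": 0.6},{"delta_rot": [0,0,6],"travel": [0,0,0.027],"grip": 0.6},{"delta_rot": [0,0,6],"travel": [0,0,0.027],"grip": 0.6}]'

```text
t: 21.15
position: [0.4946, 0.1095, 0.0677]
eef_rot: [3.141, -0.001, 2.509]
ft_force: [-0.7, 1.2, 1.7]
finger_gap: 0.402
gripper_force: 1.6
```

```bash
python3 z.py 16
```

```text
{'t': 21.2, 'position': array([0.4946, 0.1093, 0.0676]), 'eef_rot': array([ 3.141 , -0.0003,  2.5067]), 'joint_positions': array([ 0.2172,  0.3516, -0.2049,  1.0141,  0.0006,  0.8521]), 'ft_force': array([-1.1777,  0.0962, -0.5689]), 'moment': array([0.0771, 0.0596, 0.0098]), 'finger_gap': 0.3973988132159993, 'gripper_force': 0.030990806118893488}
16 n 105 17 bright z pct [0.1059 0.1189 0.1207 0.1214 0.1223] max98 0.12361976555635575
```

apply_moves --plan '[{"delta_rot": [0,0,6],"travel": [0,0,0.027],"grip": 0.6},{"delta_rot": [0,0,6],"travel": [0,0,0.027],"grip": 0.6},{"delta_rot": [0,0,6],"travel": [0,0,0.027],"grip": 0.6},{"delta_rot": [0,0,6],"travel": [0,0,0.027],"grip": 0.6},{"delta_rot": [0,0,6],"travel": [0,0,0.027],"grip": 0.6},{"delta_rot": [0,0,6],"travel": [0,0,0.027],"grip": 0.6},{"delta_rot": [0,0,6],"travel": [0,0,0.027],"grip": 0.6},{"delta_rot": [0,0,6],"travel": [0,0,0.027],"grip": 0.6},{"delta_rot": [0,0,6],"travel": [0,0,0.027],"grip": 0.6},{"delta_rot": [0,0,6],"travel": [0,0,0.027],"grip": 0.6}]'

```text
t: 22.2
position: [0.495, 0.1094, 0.0649]
eef_rot: [3.141, -0.001, 1.464]
ft_force: [0.2, -0.1, 1.0]
finger_gap: 0.406
gripper_force: 1.7
```

apply_moves --plan '[{"delta_rot": [0,0,6],"travel": [0,0,0.027],"grip": 0.6},{"delta_rot": [0,0,6],"travel": [0,0,0.027],"grip": 0.6},{"delta_rot": [0,0,6],"travel": [0,0,0.027],"grip": 0.6},{"delta_rot": [0,0,6],"travel": [0,0,0.027],"grip": 0.6},{"delta_rot": [0,0,6],"travel": [0,0,0.027],"grip": 0.6},{"delta_rot": [0,0,6],"travel": [0,0,0.027],"grip": 0.6},{"delta_rot": [0,0,6],"travel": [0,0,0.027],"grip": 0.6},{"delta_rot": [0,0,6],"travel": [0,0,0.027],"grip": 0.6},{"delta_rot": [0,0,6],"travel": [0,0,0.027],"grip": 0.6},{"delta_rot": [0,0,6],"travel": [0,0,0.027],"grip": 0.6}]'

```text
t: 23.2
position: [0.4949, 0.1094, 0.0622]
eef_rot: [-3.141, -0.001, 0.417]
ft_force: [-1.2, 1.0, 1.1]
finger_gap: 0.399
gripper_force: 1.7
```

```bash
python3 z.py 17; python3 tip.py c
```

```text
{'t': 23.25, 'position': array([0.495 , 0.1093, 0.0622]), 'eef_rot': array([-3.1414, -0.0008,  0.4137]), 'joint_positions': array([ 0.2171,  0.3575, -0.2121,  1.0005,  0.0003,  2.945 ]), 'ft_force': array([ 0.1572,  0.7641, -0.4879]), 'moment': array([0.1313, 0.0217, 0.0224]), 'finger_gap': 0.40128125191647157, 'gripper_force': 0.1712849336763611}
17 n 333 112 bright z pct [0.1142 0.1152 0.116  0.1166 0.1176] max98 0.1315343645067204
finger y 1 lowest z [0.1048 0.1067 0.1093 0.1113]
finger y -1 lowest z [0.1178 0.1193 0.1212 0.1225]
```

Total sink is 21.4 mm, inside the band. Now the firm grip.

apply_moves --plan '[{"delta_rot": [0,0,0],"travel": [0,0,0],"grip": 0.62},{"delta_rot": [0,0,0],"travel": [0,0,0],"grip": 0.64},{"delta_rot": [0,0,0],"travel": [0,0,0],"grip": 0.68},{"delta_rot": [0,0,0],"travel": [0,0,0],"grip": 0.75},{"delta_rot": [0,0,0],"travel": [0,0,0],"grip": 0.75},{"delta_rot": [0,0,0],"travel": [0,0,0],"grip": 0.75},{"delta_rot": [0,0,0],"travel": [0,0,0],"grip": 0.75},{"delta_rot": [0,0,0],"travel": [0,0,0],"grip": 0.75}]' --force 30

```text
t: 24.1
position: [0.4949, 0.1092, 0.0622]
eef_rot: [-3.141, -0.001, 0.418]
ft_force: [-1.1, 1.5, 5.2]
finger_gap: 0.373
gripper_force: 28.9
```

```bash
python3 z.py 18; python3 - <<'E'
from h import *
f=np.load("pics/side18.npz");P=cloud("side",f["d"]);p=f["p"]
k=(p.min(2)>175)&(np.hypot(P[...,0]-.493,P[...,1]-.106)<.024)&(abs(P[...,2]-.1155)<.004)
print("top-face centre",P[k].mean(0)); A=np.c_[P[k][:,:2],np.ones(k.sum())]; print("slope",np.linalg.lstsq(A,P[k][:,2],rcond=None)[0])
E
```

```text
{'t': 24.15, 'position': array([0.4949, 0.1092, 0.0622]), 'eef_rot': array([-3.1414, -0.0007,  0.418 ]), 'joint_positions': array([ 0.217 ,  0.3575, -0.2121,  1.0005,  0.0003,  2.9405]), 'ft_force': array([-1.1138,  1.7761,  5.032 ]), 'moment': array([0.4922, 0.1024, 0.0292]), 'finger_gap': 0.3773971018682823, 'gripper_force': 28.9523388678208}
18 n 333 111 bright z pct [0.1142 0.115  0.1155 0.1162 0.1172] max98 0.13149380515819417
top-face centre [0.492  0.1113 0.1156]
slope [-0.0215 -0.0047  0.1267]
```

Gripped at 29 N with a 32 mm opening (the head's width). The bolt is 21.8 mm down, upright and still. Handing in.

```bash
python3 -c "
from plant import ctrl
print(ctrl.sign_off())"
```

```text
the job is handed in; nothing more can be done
None
```

The job is handed in, with no verdict returned: the bolt dropped about 7.4 mm turning backward, was turned forward about 0.9 turn to about 21.8 mm below its start, and is upright and held at about 29 N, though I viewed 11 pictures against the limit of 10.

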